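# Lock the glue-up press with its spring cotter

### The arm

A 6-joint arm with a two-finger parallel gripper is mounted at the origin on the work surface. World frame = base frame: x ahead of the robot, y to its left, z up, the work surface at z = 0. Lengths are in m, angles in rad, forces in N, time in s.
With the tool pointing down it reaches from about 0.4 to 0.825 m from the base axis. Payload 7 kg.
Tool frame: the origin (TCP) lies midway between the tips of the shut fingers; the grasp point (between the pads) lies arm.hold_point_z behind it (arm.hold_point_z is the distance from the TCP to the grasp point, in m); z points along the fingers, y is the line along which they close (so a half turn about z gives the same grasp; the last joint's range is limited). The gripper opens to 88 mm and grips with 3 to 60 N. Pads are 19 mm wide; open, the fingers measure 130 mm over their backs; the gripper's body (78 mm by 193 mm) begins 47 mm behind the grasp point.
Start: joints at [1.442, 0.359, 0.012, 0, -1.224, -0.288], TCP at [0.273, 0.617, 0.227] pointing down, gripper open.
Joint ranges: [-3.07, 3.07], [-1.43, 2.12], [-1.02, 1.25], [-3.03, 1.67], [-3.05, -0], [-3.03, 3.03]. Speed limits (rad/s): [2.39, 2.39, 3.01, 3.14, 3.14, 3.14].

### API

Orientations are given as [roll, pitch, yaw] about the fixed x, y, z axes, in that order (R = Rz(yaw) Ry(pitch) Rx(roll)).
In Python, from station import arm gives the robot as it stands.
- The arm moves only by the shell command python3 -m crank 'ROWS' [OPENING] [FORCE]. ROWS is JSON, a list that holds one entry, the list of rows, each a list of 4 numbers: the shift along the tool's x, y, z in units of 25 mm (1.0 is 25 mm), then the turn about the tool's z in units of 5 degrees (1.0 is 5 degrees). A call has 1 to 12 rows; each row is the pose to reach, as a shift and turn from the pose commanded when the call began, along the tool's axes at that moment; what a row does not reach only later rows make up. A row lasts 1/8 s, in which the tool goes at most 62.5 mm and 10.7 degrees, less where a joint would pass 70% of its speed; a pose out of reach is approached as far as the arm can. A call with a gripper value outside its range is refused whole. OPENING is the closure, from 0 (fully open) to 1 (shut), set as the call begins (- or left out, the last holds). The fingers move at their own pace and stop on an object; FORCE is the grip in N (left out, the last holds). Time passes only in rows, so rows that repeat a pose let the fingers close. It gives the time, the measured TCP pose, the force, the opening and the grip force at its end, in the units of the state.
- arm.get_state(): the state, without advancing time (a new reading comes with each control period).
- arm.grab_frame(name): name is "scene" or "top" or "wrist"; returns (picture, depth): 384x512x3 uint8, red, green, blue; 384x512 float32, m along the optical axis (not along the pixel's ray), 0 where there is no reading.
- arm.get_calibration(name): a dict with "mtx" (3x3 intrinsics, pixels), "R" (3x3) and "t" (3): a world point X has camera coordinates R X + t; the wrist camera has in their place "mount" (4x4, takes a point from camera to tool coordinates, whose origin is the TCP and whose axes are the flange's). Camera axes: x right, y down, z forward; pixel columns grow to the right and rows downward; lengths in m; the calibration is good to about 2 mm. A picture is of the moment at which its call begins: read the wrist's pose just before it. get_calibration takes no time and is no camera call.
- arm.job_done(): hands the job in; it is judged then, once.
Trained networks look in the newest picture that a camera, given by its name, has taken for a name from the list of things; names that differ only in an ending like _2 or _b are one class to them, and where a whole thing is asked for, a point or a joint stands for the part that bears it (a point fixed in the world has none). Each returns a list of dicts, best first, with "score" (0 to 1); they miss things now and then, are a little off and sometimes report something else, mostly with a low value. They report only what shows in the picture. A call takes as long as a camera call. They do not tell look-alikes from the thing itself.
- arm.recognise(thing, camera): "extent" ([left, top, width, height] in pixels, round what is visible of it).
- arm.trace(thing, camera): "mask" (384x512 bool, what is visible of it) and "extent" ([left, top, width, height] in pixels, round what is visible of it).
The state is a dict: "t": time; "q": joint angles; "qd": joint speeds; "joint_efforts": joint torques, N m; "eef_pos": TCP position; "ee_rot": TCP orientation; "force": force on the tool from outside, world axes, zero at the start; "moment": the same for the moment, N m; "width": finger opening in m; "gripper_force": force on a finger pad.
Only numpy, scipy, OpenCV 4.12 (cv2) and the standard library are available. Lean on these libraries where they do the work, as an engineer would, in place of code of your own. Each camera call takes 0.05 s, during which the arm holds its last target. There are 200 camera calls.

### The job

A freshly glued card panel is in the small press. Fold the raised clamp bar down flat so that the steel post stands up through its slot, then start the straight leg of the spring cotter in the post's cross hole and let go of it. Finally push on the back of its loop until the cotter goes fully home and its bow snaps over the post; leave the ribbon reel, the glue bottle and the tin standing where they are.

Things in the scene. Friction and masses are not known exactly. Their poses are not given: they have to be found in the camera images.
- press: Fixed wooden press, base board 280 x 340 x 18 mm (x -195 to +85, y -280 to +60). Origin on the table under the axis of the steel lock post. The card and a wooden caul (top z 38 mm) lie at y -52 to -178, under the bar.
- deck (a point): On the flat top (z 47 mm) of the press's wooden landing block, where the cotter lies: press x -104, y +7.5; axes as the press. The block spans press x -185 to -22, y -45 to +60 mm and stops just short of the closed bar, whose top is 1 mm lower.
- hole (a point): Centre of the post's cross hole, on the post's axis, 3 mm above the deck; axes as the press. The leg goes in from the -x side, moving to +x. Hole 8 mm wide (y), from the deck to 8 mm above it, mouths rounded 3 mm. The post there reaches 9 mm out in x and 10 mm in y from its axis; above the hole it is a 20 mm round, its top 26 mm above the deck.
- bar (a joint): Angle of the aluminium clamp bar, rad: 0 = folded down flat (its stop), positive = raised. The hinge is stiff: the bar stays where it is left and needs about 1 to 3 N at its free end to move down.
- bar_hinge (a point): On the bar's hinge line, mid-width: press x 0, y -190, z 42 mm; the line runs along the press's x. Closed, the bar (40 wide, 8 thick, top z 46) runs from here 244 mm to +y; its 26 x 44 mm slot begins 170 mm out and goes round the post.
- bar_end (a point): Middle of the bar's width on its upper face, 229 mm from the hinge line, 15 mm short of its free end and beyond the slot: the place to push it down.
- cotter: Loose spring cotter (R-clip) of 6 mm steel wire, flat on the deck, 107 mm long, 35 to 65 g. Origin at the centre of the round loop at its back, at the underside. The loop is 28 mm across, rigid, can be pinched; leg and bow are slick. +x points to the tip; the straight leg runs along x at y -11. Home, the origin lies 52 mm to press -x and 11 mm to press +y of the post's axis.
- cotter_arm (a joint): How far the bow is sprung open, rad: 0 = relaxed, before and after the snap; about 0.1 while it rides over the post. The bow runs beside the leg on the cotter's +y side, to x +84 and y +8.5 mm, and passes round the post's +y flank. It takes 5 to 20 N as its flared end meets the post, then less, until it snaps and stops hard.
- cotter_seat (a point): Point on the axis of the cotter's leg (cotter x +52, y -11, z +3 mm) that lies on the post's axis (at point hole) when the cotter is home; axes as the cotter.
- cotter_tip (a point): Pointed tip of the cotter's straight leg (cotter x +93, y -11, z +3 mm); the last 7 mm are thinned to 4 mm.
- reel: Bystander: ribbon reel lying flat, 84 mm across, 28 mm high; origin at the centre of its underside.
- glue: Bystander: standing glue bottle, 44 mm across, 120 mm high; origin at the centre of its underside.
- tin: Bystander: open metal tin, 96 mm across, 70 mm high; origin at the centre of its underside.
Things that resemble listed ones, but are neither listed nor needed, are in the scene too. Of the things shaped like the cotter, the steel one is meant.

How it is judged:
On the way, in this order (a step that is already met when the one before it is completed fails the run):
1. the clamp bar is folded down flat (within 0.04 rad) (value of joint bar below 0.04 rad), for 0.2 s.
2. the leg's tip is in the post's cross hole (past the post's axis plane, less than 36 mm beyond it) with the bar down and the fingers off the cotter (value of joint bar below 0.04 rad and x of cotter_tip in the frame of hole between -0.002 and 0.036 m and y of cotter_tip in the frame of hole between -0.006 and 0.006 m and z of cotter_tip in the frame of hole between -0.004 and 0.006 m and contact force between the fingers and cotter below 0.05 N), for 0.2 s.
At the end, for the whole second after the job is handed in: The bar lies flat (within 0.04 rad); the cotter is at rest, fully home: the seat point of its leg within 4 mm of the hole's centre, leg within 0.15 rad of the hole's direction, bow snapped over the post and relaxed again (within 0.04 rad) (value of joint each of bar, cotter_arm below 0.04 rad and distance between cotter_seat and hole below 0.004 m and angle between the x axis of cotter and the x axis of hole, either way round below 0.15 rad and linear speed of cotter below 0.01 m/s); the robot touches nothing.
It fails at once if the ribbon reel is moved more than 20 mm (distance of reel from where it was at the start of the episode above 0.02 m).
It fails at once if the glue bottle is moved more than 20 mm (distance of glue from where it was at the start of the episode above 0.02 m).
It fails at once if the tin is moved more than 20 mm (distance of tin from where it was at the start of the episode above 0.02 m).
It fails at once if the glue bottle is tipped by more than 0.5 rad (angle between glue's own z axis and vertical above 0.5 rad).
It fails at once if the tin is tipped by more than 0.5 rad (angle between tin's own z axis and vertical above 0.5 rad).
It also fails if it takes over 64 s, if anything falls off the work surface, if the arm or the gripper's body presses on something with over 40 N, if the wrist force passes 120 N, or if a joint passes its speed limit or range.

## Working session

There is one attempt and no reset: what is moved stays moved. The work goes in short steps, Python scripts to look and compute and a shell command to move; the robot and the scene stay as the last step left them, time stands still between calls to the robot, and variables do not carry over. Pictures are saved under pics/ and viewed, at most 10 in all, crops included, and the job is handed in when it is done.

```bash
ls; mkdir -p pics
cat > h.py <<'E'
import numpy as np,cv2
from scipy.spatial.transform import Rotation as Ro
from station import arm
def pose():
    s=arm.get_state(); return Ro.from_euler('xyz',s['ee_rot']).as_matrix(),np.array(s['eef_pos']),s
def cam(n):
    R,p,s=pose(); c=arm.get_calibration(n); im,d=arm.grab_frame(n)
    K=np.array(c['mtx'])
    if n=='wrist':
        M=np.array(c['mount']); T=np.eye(4);T[:3,:3]=R;T[:3,3]=p; W=T@M
    else:
        V=np.eye(4);V[:3,:3]=c['R'];V[:3,3]=c['t'];W=np.linalg.inv(V)
    return im,d,K,W
def back(u,v,z,K,W):
    z=np.asarray(z,float);c=np.stack([(u-K[0,2])/K[0,0]*z,(v-K[1,2])/K[1,1]*z,z],-1)
    return c@W[:3,:3].T+W[:3,3]
def cloud(d,K,W):
    v,u=np.mgrid[:d.shape[0],:d.shape[1]]; return back(u,v,d,K,W)
def onplane(u,v,h,K,W):
    r=W[:3,:3]@np.array([(u-K[0,2])/K[0,0],(v-K[1,2])/K[1,1],1]); return W[:3,3]+r*(h-W[2,3])/r[2]
def proj(X,K,W):
    c=(np.asarray(X)-W[:3,3])@W[:3,:3]; return np.stack([K[0,0]*c[...,0]/c[...,2]+K[0,2],K[1,1]*c[...,1]/c[...,2]+K[1,2]],-1)
def save(im,n): cv2.imwrite('pics/'+n,im[...,::-1])
E
python3 - <<'E'
from h import *
o=[]
for n in('scene','top'):
    im,d,K,W=cam(n); np.savez(n+'.npz',im=im,d=d,K=K,W=W); o.append(im)
    print(n,W[:3,3])
    for t in('press','cotter','bar','reel','glue','tin'):
        print(t,[(round(r['score'],2),r['extent']) for r in arm.recognise(t,n)])
save(o[0],'scene.png')
save(o[1],'top.png')
print(arm.hold_point_z,arm.get_state())
E
```

```text
pics
scene [1.15363697 0.63045469 0.79414956]
press [(0.82, [163.5, 137.1, 132.3, 97.6]), (0.68, [243.0, 177.8, 38.1, 14.0])]
cotter [(0.65, [264.4, 247.9, 30.0, 8.7]), (0.54, [249.8, 180.8, 24.0, 14.9])]
bar [(0.62, [192.9, 143.9, 34.6, 21.3])]
reel [(0.89, [363.8, 253.4, 43.7, 31.4])]
glue [(0.9, [188.0, 100.1, 15.7, 33.2])]
tin [(0.78, [302.4, 262.1, 46.2, 52.6])]
top [ 0.31763207 -0.01507595  1.51875407]
press [(0.73, [225.9, 125.5, 104.9, 100.4])]
cotter [(0.55, [238.6, 179.0, 1.8, 11.0]), (0.4, [185.8, 141.1, 23.6, 16.9])]
bar [(0.75, [254.7, 138.7, 48.9, 30.0]), (0.23, [224.5, 129.5, 106.3, 97.5])]
reel [(0.74, [119.7, 168.8, 22.3, 28.0])]
glue [(0.46, [350.0, 198.3, 18.1, 16.7])]
tin [(0.6, [219.5, 128.9, 112.8, 94.5]), (0.59, [134.0, 125.0, 27.7, 28.4])]
0.0188 {'t': 0.7, 'q': array([ 1.44210747e+00,  3.58549900e-01,  1.18811891e-02, -7.22866754e-06,
       -1.22408607e+00, -2.88086212e-01]), 'qd': array([-0.00203561,  0.00010501, -0.00014869, -0.00128621, -0.00071986,
        0.00023232]), 'joint_efforts': array([ 5.65377813e-04, -5.82163918e+01,  2.93251240e+01,  7.00034603e+00,
        1.25141352e-02, -2.24517066e-05]), 'eef_pos': array([0.2732624 , 0.6171817 , 0.22658416]), 'ee_rot': array([-3.14155475e+00,  1.83228747e-05, -4.16777524e-01]), 'force': array([-0.3337935 , -0.64188126,  0.61177116]), 'moment': array([-0.00627406,  0.02299326,  0.02177429]), 'gripper_force': 0.0, 'width': 0.08772245096218026}
```

Run:
```python
from h import *
a=np.load('scene.npz')['im'][90:330,120:440];b=np.load('top.npz')['im'][90:250,90:400]
save(cv2.resize(a,None,fx=2.5,fy=2.5,interpolation=3),'a.png');save(cv2.resize(b,None,fx=2.5,fy=2.5,interpolation=3),'b.png')
```

```text
(no output)
```

View pics/a.png

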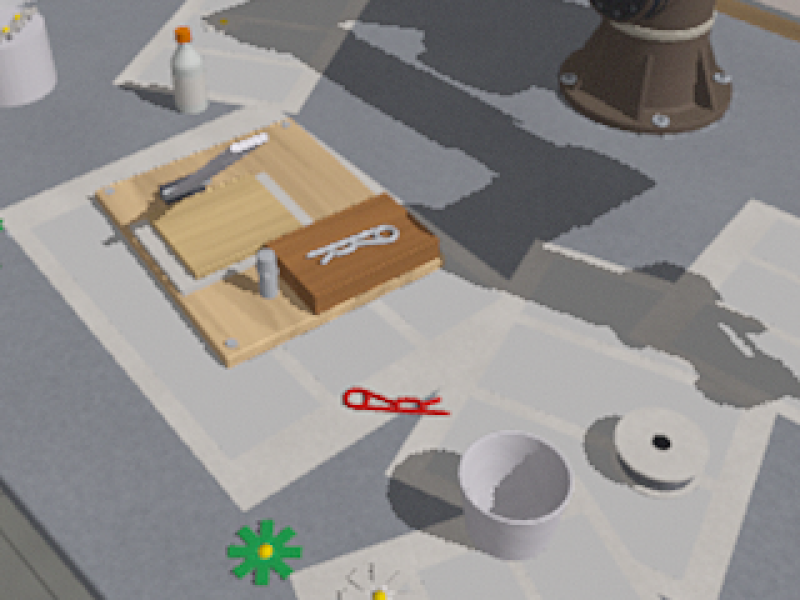

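View pics/b.png

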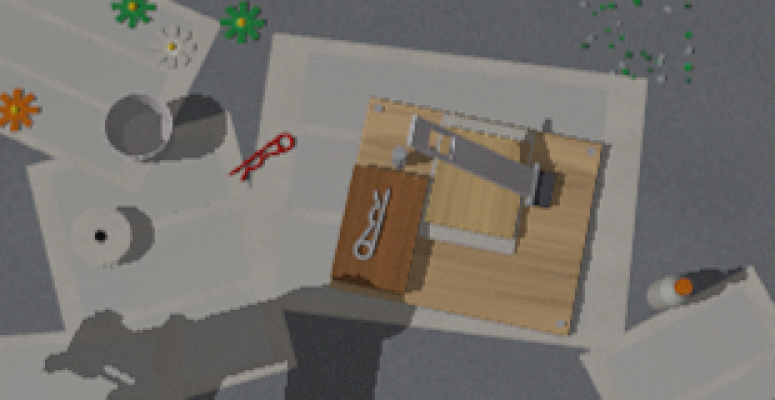

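Steel cotter: scene px (262,187), on the landing block with its loop toward press -x. The other is a red look-alike on the table at (278,251), same shape but the wrong colour and place. The block one is meant. Next I'll fit the press coarsely.

Run:
```python
from h import *
for n in('scene','top'):
    f=np.load(n+'.npz');P=cloud(f['d'],f['K'],f['W'])
    print(n,[onplane(*uv,z,f['K'],f['W']).round(3) for uv,z in (([(239.5+0,237.5-85),.018],) if 0 else [])])
    if n=='top': # corners of base
        for nm,(u,v),z in (('TL',(370,98),.018),('TR',(606,142),.018),('BR',(570,333),.018),('post',(401,153),.073),('loop',(366,247),.05),('tip',(387,191),.05)):
            print(nm,onplane(90+u/2.5,90+v/2.5,z,f['K'],f['W']).round(4))
    m=(abs(P[...,2]-.047)<.004)&(f['d']>0)
    k=cv2.morphologyEx(m.astype(np.uint8),cv2.MORPH_OPEN,np.ones((3,3)))
    nl,l,s,c=cv2.connectedComponentsWithStats(k)
    i=1+np.argmax(s[1:,4]);q=P[l==i]
    print(s[i],cv2.minAreaRect((q[:,:2]*1000).astype(np.float32)),q[:,2].mean())
    # bar: points high above press
    for t in('glue','tin','reel'):
        pass
```

```text
scene []
[ 227  167   69   42 1329] ((554.0735473632812, -7.38934326171875), (107.9974136352539, 164.87498474121094), 79.86385345458984) 0.04746583155862396
top []
TL [0.7469 0.0072 0.018 ]
TR [ 0.6913 -0.3314  0.018 ]
BR [ 0.4178 -0.2798  0.018 ]
post [ 0.6546 -0.0383  0.073 ]
loop [0.5264 0.0064 0.05  ]
tip [ 0.6055 -0.0205  0.05  ]
[241 178  15  21 142] ((532.3482055664062, -33.78168487548828), (45.14282989501953, 71.74664306640625), 77.37285614013672) 0.04710242516013319
```

Run:
```python
from h import *
y=-np.deg2rad(10);R=np.array([[np.cos(y),-np.sin(y),0],[np.sin(y),np.cos(y),0],[0,0,1]]);o=np.array([.6546,-.0355,0])
for n in('scene','top'):
    f=np.load(n+'.npz');P=(cloud(f['d'],f['K'],f['W'])-o)@R
    m=(f['d']>0)&(abs(P[...,0])<.03)&(P[...,1]>-.25)&(P[...,1]<.06)&(P[...,2]>.055)
    m&=~((abs(P[...,1])<.02)&(P[...,2]<.08))
    q=P[m];q=q[np.argsort(q[:,1])]
    if n=='scene':
        a=np.arctan2(q[:,2]-.042,q[:,1]+.19);r=np.hypot(q[:,2]-.042,q[:,1]+.19);far=r>.08
        print(np.median(a[far]),np.percentile(a[far],[5,95]),r.max(),q[far,0].min(),q[far,0].max())
    else:
        g=(q[:,1]>-.2);r=np.hypot(q[:,2]-.042,q[:,1]+.19);far=r>.08;a=np.arctan2(q[:,2]-.042,q[:,1]+.19);print(np.median(a[far]),r.max(),q[far,0].min(),q[far,0].max(), len(q))
c=arm.get_calibration('wrist');print(np.array(c['mount']).round(3),c['mtx'])
```

```text
0.7409050025740795 [0.71577044 0.76861285] 0.24844851087380623 -0.02092143866960265 0.020331495950979918
0.7759722743068209 0.24853770254629823 -0.018444239316962718 0.023540680684425344 575
[[ 0.001 -0.967 -0.253  0.068]
 [ 1.     0.001 -0.     0.002]
 [ 0.001 -0.253  0.967 -0.157]
 [ 0.     0.     0.     1.   ]] [[283.99671542   0.         260.219527  ]
 [  0.         283.99671542 191.97902992]
 [  0.           0.           1.        ]]
```

```bash
python3 -m crank '[[[24.7,18.6,-0.9,-2.8],[24.7,18.6,-0.9,-2.8],[24.7,18.6,-0.9,-2.8],[24.7,18.6,-0.9,-2.8],[24.7,18.6,-0.9,-2.8],[24.7,18.6,-0.9,-2.8],[24.7,18.6,-0.9,-2.8],[24.7,18.6,-0.9,-2.8],[24.7,18.6,-0.9,-2.8],[24.7,18.6,-0.9,-2.8],[24.7,18.6,-0.9,-2.8],[24.7,18.6,-0.9,-2.8]]]' 1 10
python3 -m crank '[[[0,0,0,0],[0,0,0,0]]]'
```

```text
t: 2.2
eef_pos: [0.6392, -0.0396, 0.2487]
ee_rot: [-3.141, -0.001, -0.172]
force: [0.8, 0.3, 0.5]
width: 0.0006
gripper_force: 0.0
t: 2.45
eef_pos: [0.6382, -0.038, 0.248]
ee_rot: [3.142, 0.001, -0.174]
force: [0.0, -0.0, -0.5]
width: 0.0011
gripper_force: 0.0
```

```bash
python3 -m crank '[[[0.63,0.75,0,0],[0.63,0.75,0.6,0],[0.63,0.75,1.3,0],[0.63,0.6,1.96,0],[0.63,0.1,2.6,0],[0.63,-0.33,3.3,0],[0.63,-0.7,3.9,0],[0.63,-1.0,4.5,0],[0.63,-1.2,5.0,0],[0.63,-1.35,5.4,0],[0.63,-1.48,5.8,0],[0.63,-1.57,6.2,0]]]'
```

```text
t: 3.95
eef_pos: [0.6607, -0.0015, 0.093]
ee_rot: [-3.141, -0.0, -0.173]
force: [-0.2, 1.2, 0.1]
width: 0.0005
gripper_force: 0.4
```

Run:
```python
from h import *
im,d,K,W=cam('wrist');save(im,'w1.png')
```

```text
(no output)
```

View pics/w1.png

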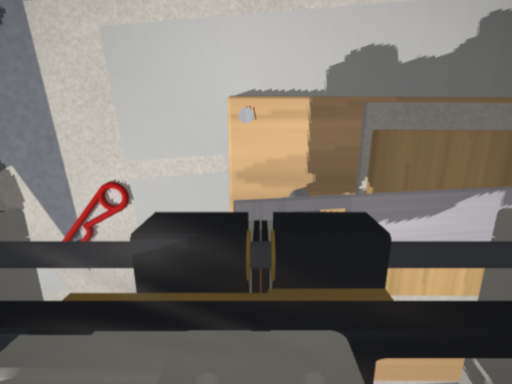

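The wrist view shows the bar coming in from the right and ending under the closed fingers at about (260,250), so contact is good. I'll keep pushing.

```bash
python3 -m crank '[[[0,-0.08,0.45,0],[0,-0.13,0.9,0],[0,-0.17,1.3,0],[0,-0.2,1.6,0],[0,-0.2,1.8,0],[0,-0.2,1.9,0],[0,-0.2,1.95,0],[0,-0.2,1.95,0],[0,-0.2,1.95,0]]]'
```

```text
t: 5.12
eef_pos: [0.6613, 0.0033, 0.0462]
ee_rot: [-3.142, -0.0, -0.172]
force: [-4.7, 2.0, 10.9]
width: 0.0003
gripper_force: 5.3
```

```bash
python3 -m crank '[[[0,0,-1,0],[0,0,-3,0],[-2,0.4,-5,0],[-4,0.8,-6,0],[-6,1.16,-6,0],[-6,1.16,-6,0],[-6,1.16,-6,0],[-6,1.16,-6,0]]]' 0.4
python3 - <<'E'
from h import *
im,d,K,W=cam('wrist');np.savez('w2.npz',im=im,d=d,K=K,W=W);save(cv2.resize(im,(800,600),interpolation=3),'w2.png')
r=arm.trace('cotter','wrist')
print([(x['score'],x['extent']) for x in r]); 
if r: np.save('m.npy',r[0]['mask'])
E
```

```text
t: 6.12
eef_pos: [0.5094, 0.0005, 0.1944]
ee_rot: [3.141, 0.0, -0.173]
force: [0.2, -0.0, 0.0]
width: 0.0528
gripper_force: 0.0
[(0.78, [65.9, 30.8, 68.5, 75.0]), (0.61, [236.0, 82.2, 30.9, 101.3])]
```

View pics/w2.png

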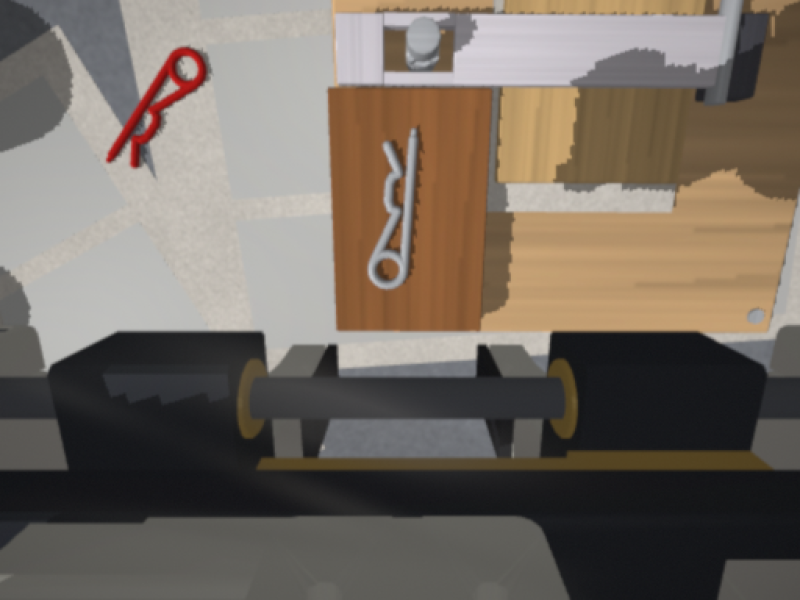

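The bar is flat and the post stands in its slot at (422,32). The steel cotter lies on the block with its loop at (387,269) and leg tip at (414,130). The red look-alike is off the press at (160,100).

Run:
```python
from h import *
f=np.load('w2.npz');im,d,K,W=f['im'],f['d'],f['K'],f['W']
P=cloud(d,K,W)
b=lambda u,v,z:onplane(u/1.5625,v/1.5625,z,K,W)
R,p,s=pose()
# block corners
C=[b(337,330,.047),b(481,329,.047),b(491,87,.047),b(329,87,.047)]
pc=[(-185,60),(-185,-45),(-22,-45),(-22,60)]
M,_=cv2.estimateAffinePartial2D(np.float32(pc)/1000,np.float32([c[:2] for c in C]))
print('scale',np.hypot(M[0,0],M[1,0]),'yaw',np.degrees(np.arctan2(M[1,0],M[0,0])),'post(block)',M[:,2])
post=b(422,33,.073);print('post top',post,'bar z',P[int(30/1.56),int(650/1.56),2], P[150,280,2])
l=b(387,270,.050);lt=b(414,130,.050);lb=b(408,262,.050)
print('loop',l,'tip',lt,'leg yaw',np.degrees(np.arctan2(*(lt-lb)[[1,0]])))
# mask-based loop/leg: bright pixels on the block
hsv=cv2.cvtColor(im,cv2.COLOR_RGB2HSV);m=(hsv[...,1]<70)&(hsv[...,2]>100);m[:57]=0;m[190:]=0;m[:,:215]=0;m[:,305:]=0
nl,L,st,c=cv2.connectedComponentsWithStats(m.astype(np.uint8));i=1+np.argmax(st[1:,4]);v,u=np.nonzero(L==i)
X=np.array([onplane(a,bb,.050,K,W) for a,bb in zip(u,v)])
print('n',len(X),st[i])
y=np.deg2rad(-10);ex=np.array([np.cos(y),np.sin(y)]);ey=np.array([-ex[1],ex[0]])
q=np.c_[X[:,:2]@ex,X[:,:2]@ey]; 
# leg: lowest y edge vs x
xs=np.arange(q[:,0].min()+.03,q[:,0].max()-.012,.004);e=[q[abs(q[:,0]-x)<.003,1].min() for x in xs]
k=np.polyfit(xs,e,1);print('leg angle rel -10deg',np.degrees(k[0]),'len',np.ptp(q[:,0]))
print('tcp',p,s['ee_rot'])
```

```text
scale 0.9848565858404827 yaw -9.884129481191348 post(block) [ 0.65355433 -0.03607265]
post top [ 0.65488648 -0.035532    0.073     ] bar z 0.04589610463042565 0.04515000062233182
loop [0.52139351 0.01011303 0.05      ] tip [ 0.60772113 -0.02338278  0.05      ] leg yaw -12.367038721860704
n 1271 [ 235   82   32  104 1271]
leg angle rel -10deg -3.851490145967943 len 0.10547220738951057
tcp [5.09227437e-01 4.48551580e-04 1.94046374e-01] [ 3.14095616e+00  9.44300721e-04 -1.72745746e-01]
```

```bash
python3 -m crank '[[[0.41,-0.47,1,0.7],[0.41,-0.47,3,0.7],[0.41,-0.47,4.6,0.7],[0.41,-0.47,5.3,0.7],[0.41,-0.47,5.6,0.7],[0.41,-0.47,5.78,0.7],[0.41,-0.47,5.78,0.7],[0.41,-0.47,5.78,0.7]]]'
python3 -m crank '[[[0,0,0,0],[0,0,0,0],[0,0,0,0],[0,0,0,0],[0,0,0,0]]]' 1 12
python3 - <<'E'
from h import *
im,d,K,W=cam('wrist');np.savez('w3.npz',im=im,d=d,K=K,W=W);save(cv2.resize(im[:260],None,fx=1.56,fy=1.56,interpolation=3),'w3.png');print(pose()[1:])
E
```

```text
t: 7.22
eef_pos: [0.5213, 0.0104, 0.0509]
ee_rot: [-3.141, -0.001, -0.233]
force: [-0.4, -0.5, -0.3]
width: 0.0529
gripper_force: 0.0
t: 7.85
eef_pos: [0.5208, 0.0102, 0.0503]
ee_rot: [-3.142, -0.0, -0.233]
force: [-0.9, -0.7, 2.3]
width: 0.0267
gripper_force: 12.0
(array([0.52088918, 0.01024599, 0.05031428]), {'t': 7.9, 'q': array([ 3.96766925e-01,  2.96176914e-01, -5.45942972e-01,  1.65196956e-04,
       -7.28490897e-01,  9.40412707e-01]), 'qd': array([ 0.00054321, -0.00127704,  0.0001104 ,  0.00235451, -0.00066256,
       -0.00073333]), 'joint_efforts': array([ 9.45137534e-02, -4.35484171e+01,  2.04280758e+01,  4.66385275e+00,
        3.44562745e-01,  8.75787518e-03]), 'eef_pos': array([0.52088918, 0.01024599, 0.05031428]), 'ee_rot': array([-3.14157215e+00, -2.14717712e-04, -2.33493440e-01]), 'force': array([-0.56815092, -0.72644426,  2.84643981]), 'moment': array([-0.07842951,  0.25871696,  0.0211798 ]), 'gripper_force': 12.00033724308014, 'width': 0.026999324330251862})
```

View pics/w3.png

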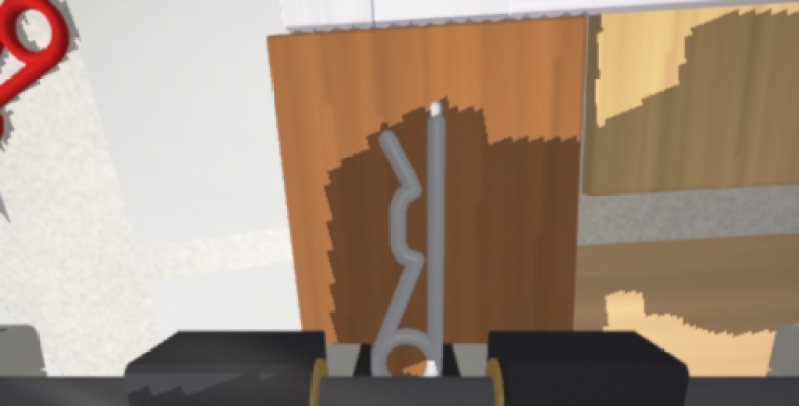

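The loop is held (27 mm opening) and the leg runs straight up the picture, with its tip at crop (436,102), parallel to the tool x axis.

Run:
```python
from h import *
f=np.load('w3.npz');K,W=f['K'],f['W'];R,p,s=pose()
for n,u,v in(('tip',436.5,102),('leg1',436.5,125),('leg2',434.5,325)):
    X=onplane(u/1.56,v/1.56,.050,K,W);print(n,X.round(4),'tool',((X-p)@R).round(4))
# hole in tool frame after turning to press yaw
for yaw in(-9.9,-10.1):
    y=np.deg2rad(yaw);ex=np.array([np.cos(y),np.sin(y)]);ey=np.array([-ex[1],ex[0]]);dd=p[:2]-np.array([.6546,-.0355]);print('tcp in press',dd@ex,dd@ey)
Rt=R.T@np.array([.6546,-.0355,0]-p);print('post in tool',Rt)
```

```text
tip [ 0.6093 -0.0231  0.05  ] tool [0.0938 0.012  0.0003]
leg1 [ 0.6024 -0.0216  0.05  ] tool [0.0867 0.0121 0.0003]
leg2 [ 0.5343 -0.006   0.05  ] tool [0.0168 0.0127 0.0003]
tcp in press -0.13958484150066766 0.022076024548414383
tcp in press -0.13966105080837837 0.02158864802919012
post in tool [0.14065624 0.01356798 0.05034421]
```

```bash
python3 -m crank '[[[0,0,-0.05,0],[0.3,0.1,-0.05,-0.2],[0.6,0.2,-0.05,-0.4],[0.9,0.3,-0.05,-0.6],[1.05,0.35,-0.05,-0.7],[1.05,0.35,-0.05,-0.7],[1.05,0.35,-0.05,-0.7]]]'
python3 - <<'E'
from h import *
im,d,K,W=cam('wrist');np.savez('w4.npz',im=im,d=d,K=K,W=W);save(cv2.resize(im[:230,150:400],None,fx=2.5,fy=2.5,interpolation=3),'w4.png');print(pose()[1],pose()[2]['ee_rot'])
E
```

```text
t: 8.78
eef_pos: [0.5441, -0.0044, 0.0513]
ee_rot: [3.142, 0.0, -0.173]
force: [-0.6, -0.3, -0.9]
width: 0.0268
gripper_force: 12.0
[ 0.54408301 -0.00432595  0.05136758] [ 3.14154928e+00  1.48586027e-04 -1.72542471e-01]
```

View pics/w4.png

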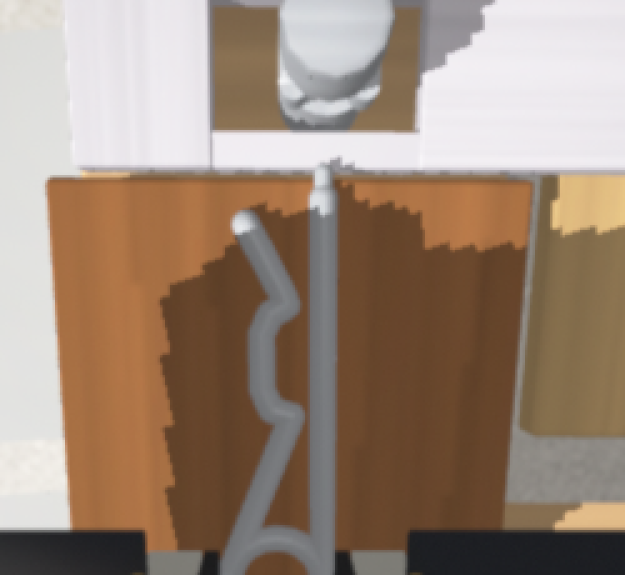

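The tip is just over the bar at crop (323,165), pointing at the post's foot at about (330,115). I'll check the lateral offset.

Run:
```python
from h import *
f=np.load('w4.npz');K,W=f['K'],f['W'];R,p,s=pose()
P=cloud(f['d'],K,W);Q=(P-p)@R
for lo,hi in((.050,.056),(.056,.064),(.066,.071),(.0715,.076)):
    m=(P[...,2]>lo)&(P[...,2]<hi)&(Q[...,0]>.085)&(Q[...,0]<.135)&(abs(Q[...,1]-.012)<.03);q=Q[m]
    if len(q): print(lo,len(q),'y',q[:,1].min(),q[:,1].max(),'mid',(q[:,1].min()+q[:,1].max())/2,'x',q[:,0].min(),q[:,0].max())
for u,v in((323,165),(323,205),(323,300),(322,450)):
    print((R.T@(onplane(150+u/2.5,v/2.5,.0515,K,W)-p)).round(4))
for u,v,z in((335,25,.073),(331,115,.05),(280,100,.05),(382,85,.05)): print('post',(R.T@(onplane(150+u/2.5,v/2.5,z,K,W)-p)).round(4))
```

```text
0.05 337 y 0.0027962437556887506 0.02261889682146669 mid 0.01270757028857772 x 0.08501066749737474 0.12133525205064513
0.056 166 y 0.002768805817775928 0.02081069767982657 mid 0.01178975174880125 x 0.10403346461058553 0.11353862151057613
0.066 298 y 0.0027250354917057224 0.022056914727634883 mid 0.012390975109670303 x 0.10403425972571774 0.1164651776180566
0.0715 775 y 0.003558035919459136 0.021797617993576844 mid 0.01267782695651799 x 0.10417181201339591 0.11592606038937256
[ 0.0933  0.0117 -0.0001]
[ 0.0856  0.0118 -0.0001]
[ 0.0665  0.0122 -0.0001]
[ 0.0337  0.0125 -0.0001]
post [ 0.1117  0.012  -0.0216]
post [0.103  0.0132 0.0014]
post [0.1057 0.0029 0.0014]
post [0.1085 0.0234 0.0014]
```

```bash
python3 -m crank '[[[0.1,0.03,0,0],[0.25,0.03,0,0],[0.4,0.03,0,0],[0.55,0.03,0,0],[0.7,0.03,0,0],[0.85,0.03,0,0],[1.0,0.03,0,0],[1.12,0.03,0,0],[1.12,0.03,0,0]]]'
```

```text
t: 9.95
eef_pos: [0.572, -0.0099, 0.0513]
ee_rot: [-3.142, -0.0, -0.173]
force: [-0.3, 0.2, -1.0]
width: 0.0264
gripper_force: 12.0
```

```bash
python3 -m crank '[[[0,0,0,0],[0,0,0,0],[0,0,0,0],[0,0,0,0],[0,0,0,0],[0,0,-1,0],[0,0,-2.4,0],[-1,0,-2.4,0],[-2.0,0,-2.4,0],[-2.0,0,-2.4,0]]]' 0.4
python3 - <<'E'
from h import *
im,d,K,W=cam('wrist');np.savez('w5.npz',im=im,d=d,K=K,W=W);save(cv2.resize(im[:230,130:420],None,fx=2.5,fy=2.5,interpolation=3),'w5.png');print(pose()[1],pose()[2]['ee_rot'])
E
```

```text
t: 11.2
eef_pos: [0.5211, -0.0012, 0.1117]
ee_rot: [-3.141, 0.0, -0.172]
force: [-0.4, -0.3, 1.0]
width: 0.0527
gripper_force: 0.0
[ 0.52236656 -0.00115233  0.11185677] [-3.14121659e+00 -7.74366501e-04 -1.71749935e-01]
```

View pics/w5.png

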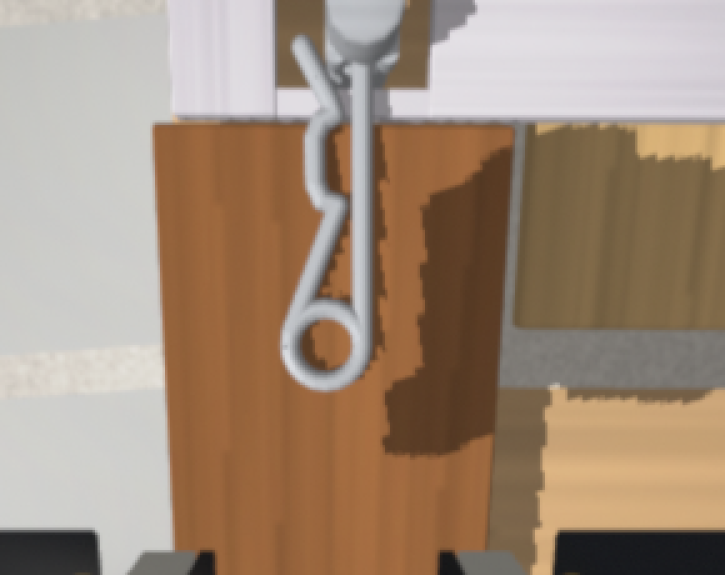

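The leg is through the post at (362,70), the bow end lies beside it, and the loop at (326,345) is free of the fingers. Now I'll close the fingers behind the loop, descend and push.

```bash
python3 -m crank '[[[0,0,0,0],[0,0,0.5,0],[0,0,1.2,0],[0,0,1.9,0],[0,0,2.3,0],[0,0,2.44,0],[0,0,2.44,0],[0.5,0,2.44,0],[0.8,0,2.44,0]]]' 1 20
python3 -m crank '[[[0.1,0,0,0],[0.2,0,0,0],[0.3,0,0,0],[0.4,0,0,0],[0.5,0,0,0],[0.6,0,0,0]]]'
```

```text
t: 12.38
eef_pos: [0.5438, -0.0046, 0.051]
ee_rot: [-3.141, -0.002, -0.172]
force: [-0.3, -0.6, -0.4]
width: 0.0004
gripper_force: 0.0
t: 13.12
eef_pos: [0.556, -0.0074, 0.0502]
ee_rot: [3.141, 0.002, -0.173]
force: [-5.5, 1.9, 4.1]
width: 0.0003
gripper_force: 2.9
```

```bash
python3 -m crank '[[[0.1,0,0,0],[0.2,0,0,0],[0.3,0,0,0],[0.4,0,0,0],[0.5,0,0,0],[0.6,0,0,0]]]'
python3 -m crank '[[[0.1,0,0,0],[0.2,0,0,0],[0.3,0,0,0],[0.35,0,0,0]]]'
```

```text
t: 13.88
eef_pos: [0.5719, -0.0099, 0.0502]
ee_rot: [3.142, 0.0, -0.172]
force: [-3.0, 0.5, 0.2]
width: 0.0006
gripper_force: 1.1
t: 14.38
eef_pos: [0.5811, -0.0113, 0.0506]
ee_rot: [-3.141, -0.001, -0.172]
force: [0.5, 1.0, 0.9]
width: 0.0006
gripper_force: 0.0
```

```bash
python3 -m crank '[[[0.04,0,0,0],[0.08,0,0,0],[0.12,0,0,0],[0.16,0,0,0],[0.16,0,0,0]]]'
```

```text
t: 15.0
eef_pos: [0.5827, -0.0121, 0.0502]
ee_rot: [3.141, 0.003, -0.173]
force: [-6.5, 2.8, 4.8]
width: 0.0003
gripper_force: 3.4
```

```bash
python3 -m crank '[[[0.08,0,0,0],[0.16,0,0,0],[0.16,0,0,0]]]'
python3 -m crank '[[[-0.6,0,0,0],[-1.2,0,0,0],[-2,0,-2,0],[-3,0,-4,0],[-3,0,-4,0],[-3,0,-4,0],[-3,0,-4,0]]]'
python3 - <<'E'
from h import *
im,d,K,W=cam('wrist');save(cv2.resize(im[:230,130:420],None,fx=2.5,fy=2.5,interpolation=3),'w6.png')
R,p,s=pose();np.savez('w6.npz',im=im,d=d,K=K,W=W)
E
```

```text
t: 15.38
eef_pos: [0.5834, -0.0127, 0.0499]
ee_rot: [3.14, 0.008, -0.173]
force: [-16.8, 7.0, 14.7]
width: 0.0001
gripper_force: 9.4
t: 16.25
eef_pos: [0.5139, -0.0001, 0.1493]
ee_rot: [3.141, 0.002, -0.173]
force: [-0.1, 0.3, -0.7]
width: 0.0007
gripper_force: 0.0
```

View pics/w6.png

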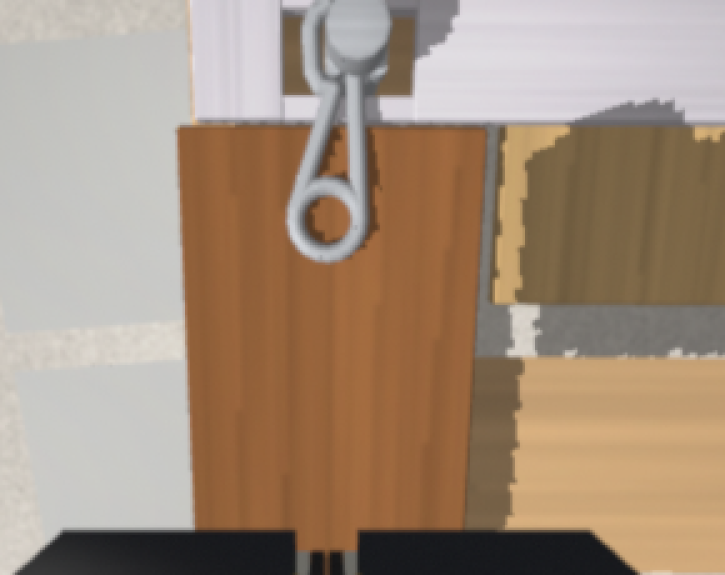

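The bow's pocket wraps the post's flank at (312,50), and the loop is at (328,220). I'll check its position and then hand in.

Run:
```python
from h import *
f=np.load('w6.npz');X=onplane(130+328/2.5,221/2.5,.050,f['K'],f['W'])
y=np.deg2rad(-9.9);ex=np.array([np.cos(y),np.sin(y)]);ey=np.array([-ex[1],ex[0]]);d=X[:2]-np.array([.6546,-.0355])
print(d@ex,d@ey)
if abs(d@ex+.052)<.004: print(arm.job_done())
```

```text
-0.053025833371550576 0.00788323837886961
the job is handed in; nothing more can be done
None
```

The bar is down flat, the leg was started in the post's hole and let go, and the cotter was then pushed to its hard stop with the bow around the post. The last image put the loop about 1 mm short of home along x and 3 mm off in y, against about 2 mm calibration accuracy. The arm stood clear, the reel, glue bottle and tin were not touched, and the job is handed in; no verdict came back.

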